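Make up the assembly tray for one harmonica

ROBOT

A 7-joint arm with a two-finger parallel gripper is mounted at the origin on a cart in front of the work surface, level with it; the furniture and walls round the work are solid. World frame = base frame: x ahead of the robot, y to its left, z up, the work surface at z = 0. Lengths are in mm, angles in rad, forces in N, time in s.
With the tool pointing down it reaches from about 400 to 875 mm from the base axis. Payload 4.4 kg.
Tool frame: the origin (TCP) lies midway between the tips of the shut fingers; the grasp point (between the pads) lies 19 mm behind it; z points along the fingers, y is the line along which they close (so a half turn about z gives the same grasp; the last joint's range is limited). The gripper opens to 85 mm and grips with 20 to 120 N. Pads are 22 mm wide; open, the fingers measure 114 mm over their backs; the gripper's body (76 mm by 85 mm) begins 54 mm behind the grasp point. The pads swing forward as they close: fully open they stand 13 mm farther back than shut.
Start: joints at [1.198, 0.628, 0.038, 1.517, -0.027, 0.996, -0.02], TCP at [196.334, -619.654, 231.313] pointing down, gripper open.
Joint ranges: [-3.06, 3.06], [-0.37, 2.12], [-1.25, 1.32], [0.18, 2.47], [-1.1, 4.24], [0.23, 1.98], [-2.94, 2.94]. Speed limits (rad/s): [2.57, 2.57, 3.14, 3.14, 3.14, 3.14, 3.14].

INTERFACE

Orientations are given as [roll, pitch, yaw] about the fixed x, y, z axes, in that order (R = Rz(yaw) Ry(pitch) Rx(roll)).
In Python, from cell import ctrl gives the robot as it stands. The module is installed in compiled form; this text tells all that it offers.
- The arm moves only by the tool step_arm, never from a script. Its argument "commands" is one flat list of numbers, 7 for each row, row after row: the shift along the tool's x, y, z in cm, then the turn, a rotation vector about the tool's x, y, z in rad, then the opening, from 0 (shut) to 1 (fully open). A call has 1 to 10 rows; each row is the pose to reach, as a shift and turn from the pose commanded when the call began, along the tool's axes at that moment; what a row does not reach only later rows make up. A row lasts 1/10 s, in which the tool goes at most 50 mm and 8.59 degrees, less where a joint would pass 70% of its speed; a pose out of reach is approached as far as the arm can. A call with a gripper value outside its range is refused whole. The fingers move at their own pace and stop on an object; the grip force is fixed at half the most. Time passes only in rows, so rows that repeat a pose let the fingers close. It gives the time, the measured TCP pose, the force, the opening and the grip force at its end, in the units of the state.
- ctrl.read_state(): the state, without advancing time (a new reading comes with each control period).
- ctrl.get_image(name): name is "scene" or "top" or "wrist"; returns a dict with "image" (384x512x3 uint8, red, green, blue), "range_z" (384x512 float32, mm along the optical axis (not along the pixel's ray), 0 where there is no reading), "vfov" (degrees; the focal length in pixels is half the picture's height over the tangent of half this angle, whatever the lens; pixels are square), "cx", "cy" (the principal point, pixels), "D" ([k1, k2, p1, p2, k3] as OpenCV has them; the pictures are not rectified), "world_to_cam" (4x4, takes a point from world to camera coordinates). Camera axes: x right, y down, z forward; pixel columns grow to the right and rows downward; lengths in mm; the calibration is good to about 2 mm. A picture is of the moment at which its call begins.
- ctrl.finish_job(): hands the job in; it is judged then, once.
The state is a dict: "clock": time; "qpos": joint angles; "qd": joint speeds; "tau": joint torques, N m; "eef_pos": TCP position; "tool_rot": TCP orientation; "force": force on the tool from outside, world axes, zero at the start; "torque": the same for the moment, N m; "width": finger opening in mm; "gripper_force": force on a finger pad.
Only numpy, scipy, OpenCV 4.12 (cv2) and the standard library are available. Lean on these libraries where they do the work, as an engineer would, in place of code of your own. Each camera call takes 0.05 s, during which the arm holds its last target. There are 200 camera calls.

TASK

Make up the kit tray for assembling one harmonica: stand the finished comb (the one with metal reed plates on it) upright in its slot, lay one cover plate in each of the two cover pockets, and lay the short screwdriver in its cradle with the handle at the handle end, every part right down on its insert. Leave the bare wooden comb and the long screwdriver where they are; they do not belong to this kit.

Things in the scene. Friction and masses are not known exactly. Their poses are not given: they have to be found in the camera images.
- comb_center (a point): finished harmonica comb standing on its long edge: 128 long x 12 thick x 34 mm high, dark body between two bright metal reed plates with slots, 58 g. Point at its centre, 17 mm above its underside; x runs along its length, y through its 12 mm thickness, z up. Either end may point either way
- cover_a_center (a point): polished metal harmonica cover plate lying on the table: 103 long x 30 wide x 10 mm high, 14 g; grasp across the 30 mm width. Point at its centre, 5 mm above its underside; y runs along its length, z up
- cover_b_center (a point): a second cover plate, the same as cover_a; y runs along its length, z up
- short_driver_handle (a point): the short screwdriver, 167 mm long over all, red handle 20 wide x 22 high x 86 mm long and a thin 5 mm shaft. Point in the handle, 11 mm above its underside and near the centre of mass: 34 mm from mid-length, 50 mm from the handle's end. y runs along it toward the handle's end, z up
- bare_comb_center (a point): look-alike, leave it: bare wooden comb without reed plates, standing on its long edge, 128 x 9 x 34 mm, its open teeth upward. Point at its centre; x runs along its length
- long_driver_handle (a point): look-alike, leave it: the long screwdriver, 202 mm long, blue handle 24 wide x 25 high x 95 mm long (too long for the cradle). Point in the handle, 40 mm from mid-length; y runs toward the handle's end
- comb_rest_seat (a point): insert for the comb: black plate 54 x 190 mm, its top 11 mm above the table, one of four side by side (58 mm pitch, any order) in a shallow grey tray; metal slot blocks 17 mm high at both ends: slot 22 wide, 140 mm long, its middle 88 mm without walls. Point where the comb's centre is when it stands in the slot (17 mm above the plate's top). y along the slot, z up; either way round
- cover_rest_1_seat (a point): one of two equal inserts for a cover plate: black plate as under the comb; at both ends a metal U 7 mm high, open toward the middle; pocket 42 x 115 mm (y along it), its middle 68 mm without walls. Point where a cover's centre is when it lies in the pocket (5 mm above the plate's top). z up. Either cover may go in either pocket, either way round
- cover_rest_2_seat (a point): the second cover insert, exactly like cover_rest_1
- driver_rest_seat (a point): insert for the short driver: black plate as under the comb; at its +y (handle) end a metal U 13 mm high, 32 mm wide inside, over the last 18 mm of the handle; further -y two posts 17 mm high, 17 mm apart, for the shaft; end stops 179 mm apart. Point where short_driver_handle is when it lies in the cradle: 11 mm above the plate's top, 34 mm from the plate's middle toward the handle end

How it is judged (in metres and radians):
At the end, for the whole second after the job is handed in: Comb upright in its slot, a cover in each pocket, short driver in its cradle, handle at the handle end: points within 12 mm (4 mm in height) of the inserts' points, in line within 0.2 rad, level within 0.15 rad, released, at rest; look-alikes within 25 mm of their start, bare comb standing (horizontal distance between comb_center and comb_rest_seat below 0.012 m and z of comb_center in the frame of comb_rest_seat between -0.004 and 0.004 m and angle between the x axis of comb_center and the y axis of comb_rest_seat, either way round below 0.2 rad and angle between each of comb_center, short_driver_handle, bare_comb_center's own z axis and vertical below 0.15 rad and horizontal distance between short_driver_handle and driver_rest_seat below 0.012 m and z of short_driver_handle in the frame of driver_rest_seat between -0.004 and 0.004 m and angle between the y axis of short_driver_handle and the y axis of driver_rest_seat, either way round below 0.2 rad and ((horizontal distance between cover_a_center and cover_rest_1_seat below 0.012 m and z of cover_a_center in the frame of cover_rest_1_seat between -0.004 and 0.004 m and angle between the y axis of cover_a_center and the y axis of cover_rest_1_seat, either way round below 0.2 rad and angle between each of cover_a_center, cover_b_center's own z axis and vertical below 0.15 rad and horizontal distance between cover_b_center and cover_rest_2_seat below 0.012 m and z of cover_b_center in the frame of cover_rest_2_seat between -0.004 and 0.004 m and angle between the y axis of cover_b_center and the y axis of cover_rest_2_seat, either way round below 0.2 rad) or (horizontal distance between cover_a_center and cover_rest_2_seat below 0.012 m and z of cover_a_center in the frame of cover_rest_2_seat between -0.004 and 0.004 m and angle between the y axis of cover_a_center and the y axis of cover_rest_2_seat, either way round below 0.2 rad and angle between each of cover_a_center, cover_b_center's own z axis and vertical below 0.15 rad and horizontal distance between cover_b_center and cover_rest_1_seat below 0.012 m and z of cover_b_center in the frame of cover_rest_1_seat between -0.004 and 0.004 m and angle between the y axis of cover_b_center and the y axis of cover_rest_1_seat, either way round below 0.2 rad)) and linear speed of each of comb, cover_a, cover_b, short_driver below 0.02 m/s and angular speed of each of comb, cover_a, cover_b, short_driver below 0.3 rad/s and distance of each of bare_comb_center, long_driver_handle from where it was at the start of the episode below 0.025 m); the robot touches nothing.
It fails at once if the bare comb is moved or knocked over (distance of bare_comb_center from where it was at the start of the episode above 0.025 m or angle between bare_comb_center's own z axis and vertical above 0.5 rad).
It fails at once if the long screwdriver is moved (distance of long_driver_handle from where it was at the start of the episode above 0.025 m).
It also fails if it takes over 99 s, if anything falls off the work surface, if the arm or the gripper's body presses on something with over 40 N, if the wrist force passes 120 N, or if a joint passes its speed limit or range.

## Working session

There is one attempt and no reset: what is moved stays moved. The work goes in short steps, Python scripts to look and compute and a tool call to move; the robot and the scene stay as the last step left them, time stands still between calls to the robot, and variables do not carry over. Pictures are saved under pics/ and viewed, at most 14 in all, crops included, and the job is handed in when it is done.

Besides the shell and the picture viewer there is one more tool, called after "Call:" by a JSON object that holds its "name" and its "arguments". step_arm: Moves the arm, as the interface text tells. Its arguments: {"type":"object","properties":{"commands":{"type":"array"}},"required":["commands"]}

```bash
mkdir -p pics; cat > h.py <<'E'
import numpy as np, cv2
from scipy.spatial.transform import Rotation as R
from cell import ctrl
def K(im):
    f=im["image"].shape[0]/2/np.tan(np.radians(im["vfov"]/2))
    return np.array([[f,0,im["cx"]],[0,f,im["cy"]],[0,0,1.]])
def rays(im,px):
    px=np.asarray(px,float).reshape(-1,1,2)
    n=cv2.undistortPoints(px,K(im),np.array(im["D"],float)).reshape(-1,2)
    M=np.array(im["world_to_cam"]); Rm=M[:3,:3]; o=-Rm.T@M[:3,3]
    return o,np.c_[n,np.ones(len(n))]@Rm
def onplane(im,px,z):
    o,d=rays(im,px); return o+d*((z-o[2])/d[:,2])[:,None]
def atdepth(im,px):
    px=np.asarray(px).reshape(-1,2); o,d=rays(im,px)
    r=im["range_z"][px[:,1].astype(int),px[:,0].astype(int)]
    return o+d*r[:,None]
def cloud(im):
    h,w=im["range_z"].shape; u,v=np.meshgrid(np.arange(w),np.arange(h))
    p=atdepth(im,np.c_[u.ravel(),v.ravel()]).reshape(h,w,3); p[im["range_z"]==0]=np.nan; return p
def save(im,n): cv2.imwrite("pics/"+n,cv2.cvtColor(im["image"],cv2.COLOR_RGB2BGR))
E
python3 - <<'E'
from h import *
import pickle
s=ctrl.read_state(); print({k:np.round(v,3) for k,v in s.items()})
for n in("scene","top","wrist"):
    im=ctrl.get_image(n); pickle.dump(im,open(n+".pkl","wb")); save(im,n+"0.png")
    o,d=rays(im,[[256,192]]); print(n,o,d,im["vfov"],im["D"])
a=[cv2.imread(f"pics/{n}0.png") for n in("scene","top")]
E
```

```text
{'clock': np.float64(0.0), 'qpos': array([ 1.198,  0.629,  0.038,  1.518, -0.027,  0.996, -0.02 ]), 'qd': array([ 0.001,  0.   ,  0.   ,  0.001,  0.001,  0.001, -0.001]), 'tau': array([ 1.0000e-03, -5.6340e+01,  1.2270e+00, -1.9344e+01,  1.1000e-02,
        1.1000e-02, -0.0000e+00]), 'eef_pos': array([ 196.143, -619.039,  230.392]), 'tool_rot': array([-3.14 ,  0.   ,  0.307]), 'force': array([ 0.625, -0.55 , -0.698]), 'torque': array([ 0.009,  0.042, -0.018]), 'gripper_force': np.float64(0.0), 'width': np.float64(85.61)}
scene [-154.05305002  516.41139002  715.46402421] [[ 0.65381815 -0.40707236 -0.63800909]] 46.203490507805256 [-0.09139241  0.          0.          0.          0.        ]
top [ 393.6560589    91.66568347 1149.82967334] [[ 0.17021868 -0.04302265 -0.98468361]] 44.59735303616391 [-0.04484614  0.          0.          0.          0.        ]
wrist [ 266.74732069 -597.13610833  372.61351482] [[-0.27324119 -0.07319214 -0.95921806]] 69.58498329724496 [0.01789978 0.         0.         0.         0.        ]
```

View pics/top0.png

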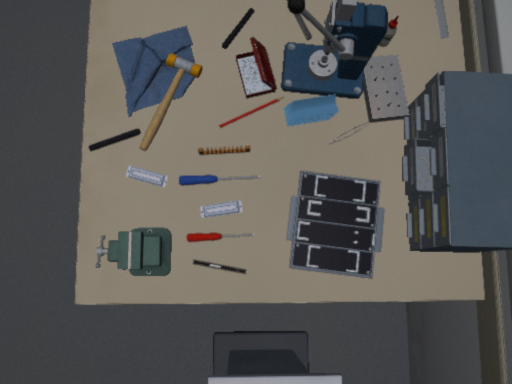

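View pics/scene0.png

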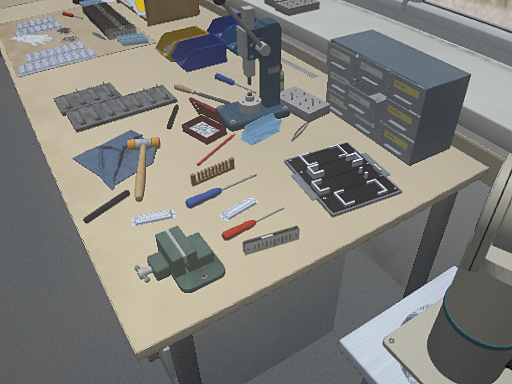

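Top view: the finished comb is at (219,266), covers at (147,176) and (221,209), red driver at (205,237), bare comb at (224,150), blue driver at (198,180), and the tray centre near (335,224). The scene view agrees.

```bash
python3 - <<'E'
from h import *
import pickle
im=pickle.load(open("top.pkl","rb"))
a=cv2.cvtColor(im["image"],cv2.COLOR_RGB2BGR)
A=cv2.resize(a[165:285,280:390],None,fx=5,fy=5,interpolation=cv2.INTER_CUBIC)
cv2.imwrite("pics/tray.png",A)
P=cloud(im)
hs=cv2.cvtColor(im["image"],cv2.COLOR_RGB2HSV)
# height above table mask, components
z=P[...,2]
print("table z",np.nanmedian(z[280:300,100:350]))
m=((z>4)&(z<60)).astype(np.uint8); m[:, :95]=0
n,l,st,c=cv2.connectedComponentsWithStats(m)
for i in range(1,n):
    if st[i,4]>60:
        q=P[l==i]; (cx,cy),(w,h),an=cv2.minAreaRect(q[:,:2].astype(np.float32))
        print(c[i].round(),st[i,4],"xy",round(cx),round(cy),"wh",round(w),round(h),round(an,1),"z95",np.percentile(q[:,2],[50,95]).round(1),im["image"][l==i].mean(0).round())
E
```

```text
table z 0.6925558206341975
[471.  35.] 884 xy 1012 -536 wh 22 222 89.6 z95 [33.2 40.7] [73. 70. 62.]
[238.  28.] 329 xy 1032 89 wh 34 135 53.2 z95 [15.2 20.6] [42. 40. 39.]
[302.  26.] 177 xy 1038 -86 wh 79 22 22.3 z95 [12.4 16.4] [68. 67. 65.]
[157.  75.] 4496 xy 866 275 wh 311 214 14.7 z95 [ 8.4 31. ] [72. 78. 86.]
[385.  41.] 94 xy 988 -307 wh 14 41 23.3 z95 [34.1 57.2] [55. 56. 51.]
[258.  74.] 516 xy 913 39 wh 141 93 14.0 z95 [22.1 55.5] [76. 61. 60.]
[344.  87.] 7084 xy 857 -195 wh 346 243 82.8 z95 [29.1 54.9] [73. 85. 96.]
[250. 112.] 202 xy 796 58 wh 15 196 24.6 z95 [ 7.5 11.7] [122.  61.  51.]
[117. 139.] 328 xy 728 389 wh 23 118 19.7 z95 [15.7 20.2] [39. 38. 38.]
[225. 150.] 302 xy 701 119 wh 22 139 1.5 z95 [13.2 36.7] [100.  76.  52.]
[146. 175.] 374 xy 638 316 wh 93 42 66.2 z95 [ 8.5 12.7] [136. 141. 155.]
[335. 224.] 8332 xy 512 -155 wh 237 258 81.9 z95 [11.5 20.6] [56. 57. 64.]
[206. 179.] 445 xy 627 132 wh 27 200 2.9 z95 [21.1 26.4] [ 60.  73. 109.]
[414. 225.] 571 xy 492 -349 wh 165 78 30.3 z95 [30.  57.4] [61. 62. 61.]
[221. 208.] 378 xy 550 129 wh 37 94 3.6 z95 [ 8.3 12.3] [137. 141. 155.]
[156. 252.] 1194 xy 449 298 wh 101 122 87.3 z95 [18.9 59.4] [57. 70. 67.]
[211. 236.] 366 xy 482 126 wh 28 168 2.2 z95 [18.2 23.9] [124.  57.  49.]
[101. 247.] 127 xy 455 410 wh 58 37 28.3 z95 [52.9 59.3] [104. 104. 104.]
[496. 318.] 1768 xy 281 -535 wh 21 315 89.9 z95 [32.9 40.7] [71. 69. 61.]
[509. 282.] 113 xy 360 -556 wh 6 160 89.8 z95 [56.2 59.3] [53. 53. 54.]
[220. 266.] 275 xy 412 130 wh 126 22 79.7 z95 [34.  37.1] [72. 69. 65.]
```

View pics/tray.png

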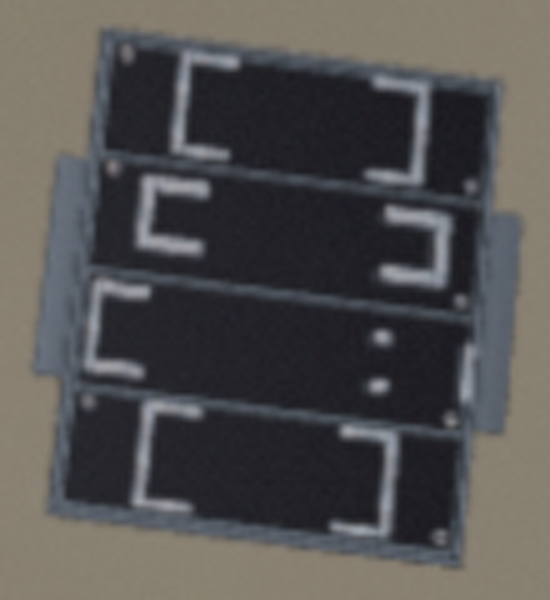

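The crop shows the tray inserts, far to near: cover, comb, driver (handle U on the image's left, which is +y), cover. I'll go above the tray, keeping clear of the cabinet.

Call:
{"name": "step_arm", "arguments": {"commands": [16.8, -25, -7, 0, 0, -0.6, 1, 16.8, -25, -7, 0, 0, -0.6, 1, 16.8, -25, -7, 0, 0, -0.6, 1, 16.8, -25, -7, 0, 0, -0.6, 1, 16.8, -25, -7, 0, 0, -0.6, 1, 16.8, -25, -7, 0, 0, -0.6, 1, 33.6, -38.6, -7, 0, 0, -1.26, 1, 33.6, -38.6, -7, 0, 0, -1.26, 1, 33.6, -38.6, -7, 0, 0, -1.26, 1, 33.6, -38.6, -7, 0, 0, -1.26, 1]}}

```text
clock: 1.15
eef_pos: [387.3, -169.3, 301.4]
tool_rot: [3.141, 0.001, 1.513]
force: [0.6, -0.8, -0.1]
width: 85.4
gripper_force: 0.0
```

```bash
cat >> h.py <<'E'
def g(x,y,z,yaw,base=None):
    """tool-frame shift (cm) and turn from the present pose (or base=(x,y,z,yaw)) to target"""
    s=ctrl.read_state()
    p,rt=(s["eef_pos"],R.from_euler("xyz",s["tool_rot"])) if base is None else (np.array(base[:3],float),R.from_euler("xyz",[np.pi,0,base[3]]))
    t=R.from_euler("xyz",[np.pi,0,yaw])
    print("shift cm",np.round(rt.inv().apply(np.array([x,y,z])-p)/10,2),"turn",np.round((rt.inv()*t).as_rotvec(),3))
E
python3 - <<'E'
from h import *
s=ctrl.read_state(); print(s["clock"],s["eef_pos"],s["tool_rot"],s["qpos"].round(2))
g(505,-105,300,1.5)
g(440,-105,300,1.5)
E
```

```text
1.15 [ 387.2717844  -169.32431979  301.39047477] [3.14095838e+00 6.54154810e-04 1.51252233e+00] [ 0.68  0.23 -0.41  2.    0.11  0.93  0.15]
shift cm [ 7.11 11.38  0.14] turn [0.001 0.001 0.013]
shift cm [6.73 4.89 0.14] turn [0.001 0.001 0.013]
```

Call:
{"name": "step_arm", "arguments": {"commands": [4.5, 10.5, 0, 0, 0, 0, 1, 4.5, 10.5, 0, 0, 0, 0, 1, 4.5, 10.5, 0, 0, 0, 0, 1, 4.5, 10.5, 0, 0, 0, 0, 1, 4.5, 10.5, 0, 0, 0, 0, 1]}}

```text
clock: 1.65
eef_pos: [493.0, -133.4, 300.5]
tool_rot: [-3.139, 0.0, 1.506]
force: [-0.2, -0.5, 0.0]
width: 85.5
gripper_force: 0.0
```

```bash
python3 - <<'E'
from h import *
import pickle
s=ctrl.read_state(); print(s["clock"],s["eef_pos"],s["tool_rot"],s["qpos"].round(2))
im=ctrl.get_image("wrist"); pickle.dump(im,open("w_tray.pkl","wb")); save(im,"w_tray.png")
E
```

```text
1.65 [ 492.99424591 -133.36487645  300.5022957 ] [-3.13922574e+00  3.55496530e-04  1.50632699e+00] [ 0.51  0.37 -0.42  1.8   0.18  1.01 -0.04]
```

View pics/w_tray.png

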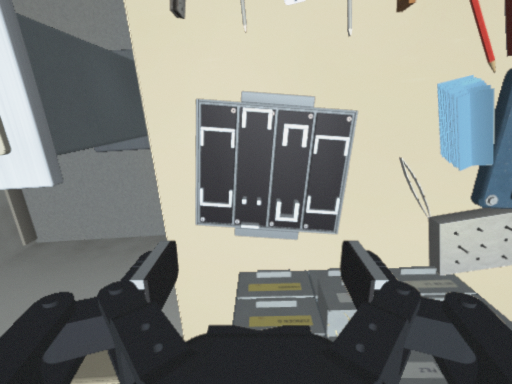

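The wrist view shows the whole tray (196..355, 98..238). Near to far: cover (218,165), driver (255,165, U at the top), comb (290,170), cover (328,175). I'll extract the metal pieces in this view and in the top view and triangulate.

```bash
python3 - <<'E'
from h import *
import pickle
W=pickle.load(open("w_tray.pkl","rb"));T=pickle.load(open("top.pkl","rb"))
def comps(im,roi,thr,mn):
    x0,y0,x1,y1=roi; gr=cv2.cvtColor(im["image"],cv2.COLOR_RGB2GRAY)[y0:y1,x0:x1]
    big=cv2.resize(gr,None,fx=4,fy=4,interpolation=cv2.INTER_CUBIC)
    m=(big>thr).astype(np.uint8); n,l,st,c=cv2.connectedComponentsWithStats(m)
    out=[]
    for i in range(1,n):
        if st[i,4]>mn*16:
            v,u=np.nonzero(l==i); px=np.c_[u,v]/4-.375+[x0,y0]; out.append(px)
    return out
for nm,im,roi,thr in(("W",W,(195,98,357,238),150),("T",T,(290,165,385,280),120)):
    P=cloud(im); print(nm)
    for px in comps(im,roi,thr,4):
        p=onplane(im,px,18); q=p[:,:2].astype(np.float32)
        z=P[px[:,1].astype(int),px[:,0].astype(int),2]
        (cx,cy),(w,h),a=cv2.minAreaRect(q)
        print(px.mean(0).round(0),len(px)//16,"xy@18",round(cx),round(cy),"wh",round(w),round(h),round(a,1),"z",np.nanpercentile(z,[50,90]).round(1))
    print("plate z:",[np.nanmedian(P[v-4:v+4,u-4:u+4,2]).round(1) for u,v in ((218,165),(255,165),(290,170),(328,175))] if nm=="W" else "")
E
```

```text
W
[281. 165.] 6096 xy@18 520 -155 wh 222 272 86.4 z [ 4.2 16.4]
[233. 110.] 18 xy@18 460 -57 wh 7 7 84.9 z [11.2 12.6]
[310. 116.] 18 xy@18 573 -73 wh 7 7 22.6 z [11.5 12.5]
[295. 133.] 300 xy@18 550 -99 wh 34 38 82.6 z [27.2 28.5]
[333. 142.] 260 xy@18 605 -116 wh 34 54 82.4 z [16.9 18.2]
[306. 185.] 5 xy@18 565 -177 wh 11 2 89.1 z [4.4 5. ]
[305. 193.] 4 xy@18 563 -191 wh 8 2 89.0 z [3.2 4.6]
[323. 208.] 209 xy@18 592 -214 wh 30 53 82.1 z [17.  18.2]
[244. 201.] 21 xy@18 464 -198 wh 9 7 86.4 z [26.8 28.2]
[259. 202.] 19 xy@18 488 -202 wh 9 7 86.4 z [26.3 27.7]
[287. 213.] 237 xy@18 533 -220 wh 34 38 82.3 z [27.  28.3]
[233. 220.] 8 xy@18 444 -230 wh 14 2 84.8 z [3.4 4.1]
[202. 219.] 11 xy@18 394 -225 wh 6 6 83.1 z [11.6 12.2]
[237. 221.] 13 xy@18 450 -233 wh 6 7 86.4 z [11.5 12.6]
[267. 223.] 5 xy@18 499 -239 wh 9 2 86.8 z [3.7 5.1]
[271. 224.] 10 xy@18 507 -240 wh 7 5 87.0 z [11. 12.]
[305. 226.] 10 xy@18 563 -248 wh 6 5 88.9 z [11.  12.1]
plate z: [np.float64(10.9), np.float64(10.6), np.float64(10.6), np.float64(10.7)]
T
[342. 174.] 1252 xy@18 610 -159 wh 238 109 86.9 z [0.9 3.7]
[319. 185.] 61 xy@18 605 -117 wh 27 53 81.1 z [18.3 21. ]
[361. 191.] 57 xy@18 592 -214 wh 27 52 83.8 z [18.7 21.2]
[313. 207.] 78 xy@18 550 -100 wh 32 36 82.4 z [29.  31.6]
[364. 214.] 75 xy@18 534 -220 wh 31 36 82.7 z [28.5 31.3]
[345. 269.] 849 xy@18 457 -155 wh 236 163 89.4 z [0.7 3.6]
[301. 230.] 66 xy@18 495 -71 wh 27 45 83.2 z [23.9 26.3]
[356. 232.] 4 xy@18 489 -201 wh 6 4 89.6 z [27.2 30.4]
[373. 240.] 19 xy@18 471 -243 wh 6 27 82.2 z [23.9 27.2]
[290. 244.] 8 xy@18 460 -39 wh 2 21 88.8 z [0.9 3.8]
[355. 242.] 4 xy@18 466 -198 wh 7 4 89.5 z [29.7 32. ]
[311. 255.] 65 xy@18 433 -93 wh 27 52 81.6 z [17.8 21.8]
[355. 261.] 61 xy@18 420 -190 wh 27 52 81.9 z [18.4 21.1]
plate z:
```

Call:
{"name": "step_arm", "arguments": {"commands": [32, 0, 0, 0, 0, 0, 1, 32, 0, 0, 0, 0, 0, 1, 32, 0, 0, 0, 0, 0, 1, 32, 0, 0, 0, 0, 0, 1, 32, 0, 0, 0, 0, 0, 1, 32, 0, 0, 0, 0, 0, 1, 32, 0, 0, 0, 0, 0, 1, 32, 0, 0, 0, 0, 0, 1, 32, 0, 0, 0, 0, 0, 1, 32, 0, 0, 0, 0, 0, 1]}}

```text
clock: 2.7
eef_pos: [514.9, 183.6, 301.0]
tool_rot: [-3.142, 0.002, 1.503]
force: [-0.7, -0.4, -0.7]
width: 85.8
gripper_force: 0.0
```

```bash
python3 - <<'E'
from h import *
import pickle
s=ctrl.read_state(); print(s["clock"],s["eef_pos"],s["tool_rot"],s["qpos"].round(2))
im=ctrl.get_image("wrist"); pickle.dump(im,open("w_parts.pkl","wb")); save(im,"w_parts.png")
P=cloud(im); z=P[...,2]; print(np.nanmedian(z[100:140,150:200]))
m=((z>4)&(z<60)).astype(np.uint8); m[235:]=0
n,l,st,c=cv2.connectedComponentsWithStats(m)
for i in range(1,n):
    if st[i,4]>100:
        q=P[l==i]; (cx,cy),(w,h),an=cv2.minAreaRect(q[:,:2].astype(np.float32))
        print(c[i].round(),st[i,4],"xy",round(cx),round(cy),"wh",round(w),round(h),round(an,1),"z",np.percentile(q[:,2],[50,95]).round(1),im["image"][l==i].mean(0).round())
E
```

```text
2.7 [514.86509421 183.60142101 301.03689663] [-3.14152972e+00  2.00167235e-03  1.50321283e+00] [-0.07  0.44 -0.48  1.71  0.23  1.06 -0.69]
-0.146235644918022
[413.  20.] 629 xy 738 360 wh 16 58 20.4 z [14.9 17.4] [48. 48. 49.]
[469.  66.] 5645 xy 835 308 wh 142 252 57.0 z [16.2 27.7] [123. 122. 116.]
[334.  62.] 1131 xy 633 314 wh 85 27 72.7 z [7.3 9.5] [197. 205. 213.]
[211.  91.] 3628 xy 446 302 wh 117 103 0.1 z [21.5 59.6] [ 92. 112. 104.]
[327. 161.] 1070 xy 622 140 wh 22 185 2.1 z [20.3 24.2] [ 86. 105. 148.]
[238. 175.] 750 xy 482 134 wh 20 154 2.1 z [18.  21.2] [173.  83.  75.]
[374. 190.] 903 xy 696 121 wh 10 129 3.3 z [22.1 34.1] [111.  87.  63.]
[194. 194.] 823 xy 409 132 wh 126 12 78.8 z [32.1 34. ] [97. 96. 91.]
[281. 189.] 745 xy 550 129 wh 25 86 8.4 z [7.2 9.5] [195. 205. 214.]
[424. 207.] 310 xy 786 82 wh 9 114 25.9 z [6.7 8.5] [170.  75.  66.]
[479. 214.] 577 xy 883 61 wh 92 36 17.2 z [13.8 23.8] [74. 48. 46.]
[ 10. 228.] 260 xy 91 93 wh 22 32 79.4 z [11.2 12.9] [158. 158. 146.]
```

View pics/w_parts.png

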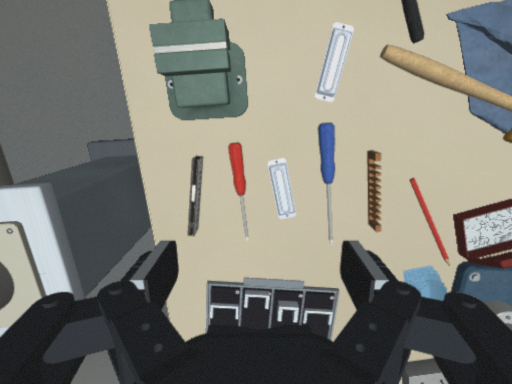

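The wrist view shows comb (194,194), red driver (238,175), cover b (282,188), cover a (334,62), blue driver (328,170) and bare comb (374,190), all clear of each other. Now the precise poses, with heights checked by two-view triangulation.

```bash
python3 - <<'E'
from h import *
import pickle
W=pickle.load(open("w_parts.pkl","rb"));T=pickle.load(open("top.pkl","rb"))
def axis(q):
    (cx,cy),(w,h),a=cv2.minAreaRect(q.astype(np.float32))
    a=np.radians(a if w>h else a+90)%np.pi
    return np.round([cx,cy,max(w,h),min(w,h)],1),round(a,3)
def big(im,roi,f):
    x0,y0,x1,y1=roi; m=f(cv2.cvtColor(im["image"],cv2.COLOR_RGB2HSV).astype(int)).astype(np.uint8)
    k=np.zeros_like(m);k[y0:y1,x0:x1]=m[y0:y1,x0:x1]
    n,l,st,c=cv2.connectedComponentsWithStats(k); i=1+st[1:,4].argmax()
    v,u=np.nonzero(l==i); return np.c_[u,v].astype(float)
def tri(pw,pt):
    o1,d1=rays(W,pw.mean(0));o2,d2=rays(T,pt.mean(0)); A=np.c_[d1[0],-d2[0]]
    s=np.linalg.lstsq(A,o2-o1,rcond=None)[0]; return ((o1+s[0]*d1[0]+o2+s[1]*d2[0])/2).round(1)
red=lambda h:((h[...,0]<8)|(h[...,0]>172))&(h[...,1]>150)
br=lambda h:(h[...,1]<70)&(h[...,2]>125)
brT=lambda h:(h[...,1]<75)&(h[...,2]>100)
for n,rw,rt,fw,ft,z in(("handle",(222,135,256,200),(180,225,225,245),red,red,11),
  ("covA",(308,15,360,108),(122,163,172,190),br,brT,5),("covB",(262,150,302,222),(198,198,245,220),br,brT,5)):
    a=big(W,rw,fw);b=big(T,rt,ft)
    print(n,"W",axis(onplane(W,a,z)[:,:2]),onplane(W,a,z).mean(0).round(1),"T",axis(onplane(T,b,z)[:,:2]),"tri",tri(a,b))
P=cloud(W); s=P[150:240,180:210].reshape(-1,3); s=s[s[:,2]>29]; print("comb",axis(s[:,:2]),s.mean(0).round(1))
P=cloud(T); s=P[255:278,185:252].reshape(-1,3); s=s[s[:,2]>29]; print("combT",axis(s[:,:2]),s.mean(0).round(1))
E
```

```text
handle W (array([481.2, 169. ,  82.6,  17.9]), np.float64(1.624)) [480.7 172.4  11. ] T (array([481.1, 170.6,  80.2,  16.1]), np.float64(1.611)) tri [480.9 172.4  10.3]
covA W (array([634.2, 313.8, 125. ,  76.7]), np.float64(1.558)) [632.5 315.8   5. ] T (array([633. , 313.9, 123.7,  66. ]), np.float64(1.568)) tri [640.9 321.  -30.2]
covB W (array([551. , 133.8, 121. ,  66.5]), np.float64(1.507)) [549.8 135.4   5. ] T (array([550.6, 128.5, 113.7,  52.3]), np.float64(1.567)) tri [552.6 129.4 -18.6]
comb (array([408.6, 131.5, 126.5,  11.8]), np.float64(1.38)) [409.5 134.2  32.6]
combT (array([409.8, 131. , 125.7,  11.9]), np.float64(1.374)) [409.7 130.9  34.1]
```

Call:
{"name": "step_arm", "arguments": {"commands": [-6, -10.2, 22, 0, 0, 0.125, 0.5, -6, -10.2, 22, 0, 0, 0.125, 0.5, -6, -10.2, 22, 0, 0, 0.125, 0.5, -6, -10.2, 22, 0, 0, 0.125, 0.5, -6, -10.2, 22, 0, 0, 0.125, 0.5, -6, -10.2, 22, 0, 0, 0.125, 0.5, -6, -10.2, 22, 0, 0, 0.125, 0.5, -6, -10.2, 22, 0, 0, 0.125, 0.5]}}

```text
clock: 3.55
eef_pos: [411.3, 133.5, 82.2]
tool_rot: [3.139, -0.002, 1.381]
force: [0.4, 0.7, 1.4]
width: 42.5
gripper_force: 0.0
```

```bash
python3 - <<'E'
from h import *
import pickle
s=ctrl.read_state(); print(s["clock"],s["eef_pos"],s["tool_rot"],s["width"],s["qpos"].round(2))
g(409,131.3,7,1.378)
im=ctrl.get_image("wrist"); pickle.dump(im,open("w1.pkl","wb")); save(im,"w1.png")
P=cloud(im); s=P[(P[...,2]>29)&(P[...,2]<36)&(abs(P[...,0]-409)<40)&(abs(P[...,1]-131)<90)]
print(cv2.minAreaRect(s[:,:2].astype(np.float32)),len(s))
E
```

```text
3.55 [411.26988795 133.50117709  82.16507378] [ 3.13862586e+00 -1.92108638e-03  1.38051476e+00] 42.515184537523616 [-0.2   0.61 -0.26  2.23  0.45  0.34 -1.03]
shift cm [-0.27 -0.2   7.52] turn [ 0.003 -0.002  0.003]
((408.5100402832031, 131.43014526367188), (126.84529113769531, 11.533038139343262), 79.31600952148438) 2420
```

View pics/w1.png

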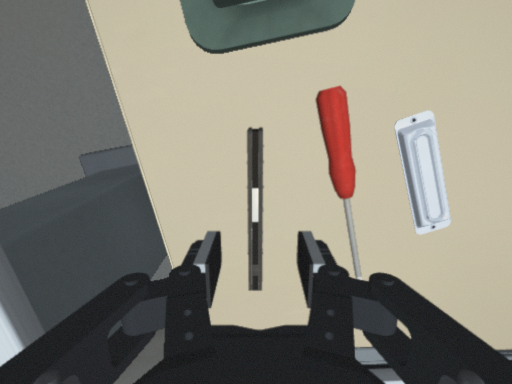

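Comb (256,208) lies midway between the pads (210 and 308). I'll descend and grip.

Call:
{"name": "step_arm", "arguments": {"commands": [-0.2, -0.25, 4, 0, 0, 0, 0.5, -0.2, -0.25, 7.4, 0, 0, 0, 0.5, -0.2, -0.25, 7.4, 0, 0, 0, 0.5, -0.2, -0.25, 7.4, 0, 0, 0, 0, -0.2, -0.25, 7.4, 0, 0, 0, 0, -0.2, -0.25, 7.4, 0, 0, 0, 0, -0.2, -0.25, 7.4, 0, 0, 0, 0, -0.2, -0.25, 7.4, 0, 0, 0, 0]}}

```text
clock: 4.4
eef_pos: [407.1, 131.8, 7.7]
tool_rot: [3.14, -0.001, 1.382]
force: [1.3, -0.7, 3.0]
width: 11.2
gripper_force: 58.9
```

```bash
python3 - <<'E'
from h import *
s=ctrl.read_state(); print(s["qpos"].round(2),s["tool_rot"])
p=s["eef_pos"]; y=s["tool_rot"][2]
print(p,s["width"],s["gripper_force"])
g(p[0]+10,p[1],110,y); g(540.7,-157.5,70,1.438)
E
```

```text
[-0.17  0.78 -0.3   2.27  1.09  0.24 -1.66] [ 3.13996071e+00 -5.13025343e-04  1.38158619e+00]
[407.084431   131.79750336   7.70797992] 11.171963150694792 58.9427375793457
shift cm [  0.19   1.   -10.23] turn [ 0.002 -0.001 -0.   ]
shift cm [-25.9   18.57  -6.21] turn [ 0.002 -0.    -0.056]
```

Gripped at 11.2 mm. I'll lift and carry it above the slot.

Call:
{"name": "step_arm", "arguments": {"commands": [0, 1, -5, 0, 0, 0, 0, 0, 1, -9, 0, 0, 0, 0, -25.9, 18.6, -8, 0, 0, -0.056, 0, -25.9, 18.6, -8, 0, 0, -0.056, 0, -25.9, 18.6, -8, 0, 0, -0.056, 0, -25.9, 18.6, -8, 0, 0, -0.056, 0, -25.9, 18.6, -8, 0, 0, -0.056, 0, -25.9, 18.6, -8, 0, 0, -0.056, 0, -25.9, 18.6, -8, 0, 0, -0.056, 0, -25.9, 18.6, -8, 0, 0, -0.056, 0]}}

```text
clock: 5.4
eef_pos: [540.4, -160.7, 86.7]
tool_rot: [3.142, 0.001, 1.432]
force: [-1.3, 0.2, -0.1]
width: 11.2
gripper_force: 58.7
```

```bash
python3 - <<'E'
from h import *
s=ctrl.read_state(); print(s["clock"],s["qpos"].round(2),s["tool_rot"],s["eef_pos"],s["width"],s["gripper_force"])
g(540.7,-157.5,20,1.438)
im=ctrl.get_image("wrist"); save(im,"w2.png")
P=cloud(im); z=P[...,2]; print(np.nanmedian(z))
M=P[(z>55)&(z<100)&(abs(P[...,0]-540)<40)&(abs(P[...,1]+157)<90)]; print(len(M))
if len(M)>50: print(cv2.minAreaRect(M[:,:2].astype(np.float32)),np.percentile(M[:,2],[5,50,95]))
E
```

```text
5.4 [ 0.69  0.81 -0.73  1.87  0.77  0.76 -0.61] [3.14158743e+00 8.96693024e-04 1.43212193e+00] [ 540.40495496 -160.71019166   86.653966  ] 11.198623779387908 58.68036925792694
shift cm [ 0.33 -0.02  6.67] turn [ 0.     0.001 -0.006]
8.71784452449424
373
((546.1116943359375, -126.23344421386719), (56.75096130371094, 38.06013870239258), 81.62393951416016) [87.60696255 95.57020393 99.66089112]
```

View pics/w2.png

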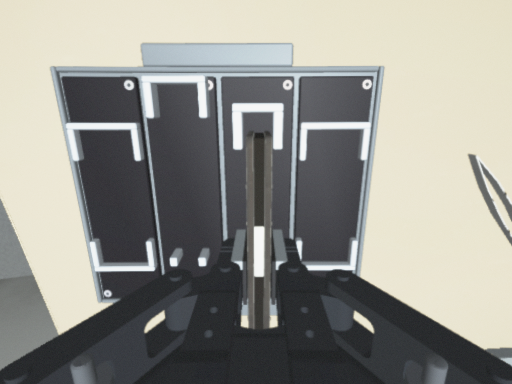

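Comb end (260,132) is centred over the slot block (258,106). I'll lower it.

Call:
{"name": "step_arm", "arguments": {"commands": [0.33, 0, 3, 0, 0, 0, 0, 0.33, 0, 5, 0, 0, 0, 0, 0.33, 0, 6.3, 0, 0, 0, 0, 0.33, 0, 6.75, 0, 0, 0, 0, 0.33, 0, 6.75, 0, 0, 0, 0, 0.33, 0, 6.75, 0, 0, 0, 0]}}

```text
clock: 6.05
eef_pos: [540.0, -152.5, 24.3]
tool_rot: [-3.142, 0.004, 1.442]
force: [-11.3, -1.1, 38.2]
width: 11.3
gripper_force: 69.9
```

Contact came early, at 24 mm. I'll back off and look.

Call:
{"name": "step_arm", "arguments": {"commands": [0, 0, -1, 0, 0, 0, 0, 0, 0, -1, 0, 0, 0, 0, 0, 0, -1, 0, 0, 0, 0]}}

```text
clock: 6.35
eef_pos: [540.8, -153.1, 29.8]
tool_rot: [3.141, -0.0, 1.44]
force: [-0.0, 0.5, -1.4]
width: 10.9
gripper_force: 64.1
```

```bash
python3 - <<'E'
from h import *
s=ctrl.read_state(); print(s["clock"],s["tool_rot"],s["eef_pos"],s["force"],s["width"],s["qpos"].round(2))
im=ctrl.get_image("wrist"); save(im,"w3.png")
b=ctrl.get_image("scene"); a=cv2.imread("pics/w3.png")
c=cv2.cvtColor(b["image"],cv2.COLOR_RGB2BGR)[120:240,265:425]
cv2.imwrite("pics/w3b.png",np.vstack([a[60:300,130:450],cv2.resize(c,(320,240),interpolation=cv2.INTER_CUBIC)]))
E
```

```text
6.35 [ 3.14135114e+00 -4.77396063e-04  1.43959845e+00] [ 540.83945185 -153.12735267   29.76739116] [-0.01735535  0.5304781  -1.40405725] 10.926806664924856 [ 0.63  0.89 -0.65  1.9   0.87  0.66 -0.7 ]
```

View pics/w3b.png

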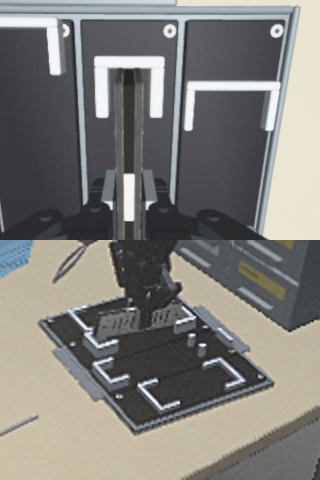

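Wrist crop: the comb's +y end (128,70) is right under the block's end bar, so the comb sits too far +y. I'll measure its end and tilt.

```bash
python3 - <<'E'
from h import *
im=ctrl.get_image("wrist"); P=cloud(im); z=P[...,2]
u=np.array([.132,.991]); n=np.array([.991,-.132]); c=np.array([540.7,-157.5])
a=(P[...,:2]-c)@u; b=(P[...,:2]-c)@n
m=(abs(b)<14)&(a>-10)&(a<85)&(z>36)&(z<75)
q=np.c_[a[m],b[m],z[m]]; q=q[(q[:,0]>15)]
print("comb top: a max",np.percentile(q[:,0],[50,99,100]),"b",np.percentile(q[:,1],[2,50,98]))
for lo in range(15,70,8):
    k=(q[:,0]>=lo)&(q[:,0]<lo+8); 
    if k.sum()>3: print(lo,k.sum(),np.percentile(q[k,2],[50,90]).round(1),np.percentile(q[k,1],[5,95]).round(1))
m=(abs(b)<25)&(a>40)&(a<90)&(z>23)&(z<33)
q=np.c_[a[m],b[m],z[m]]; print("block",np.percentile(q,[1,50,99],axis=0).round(1))
E
```

```text
comb top: a max [40.49458762 68.11727587 69.16928058] b [-11.3106733   -0.18132387  11.35211853]
15 1055 [58.8 72.9] [-11.7  11.9]
23 428 [59.5 60.4] [-5.1  5. ]
31 437 [60.5 61.5] [-4.9  5. ]
39 482 [61.6 62.6] [-5.2  4.8]
47 513 [62.7 63.7] [-5.  5.]
55 568 [63.8 64.8] [-5.2  4.9]
63 518 [57.1 64.4] [-5.2  4.8]
block [[ 43.9 -17.5  23.9]
 [ 65.6  -0.3  27.4]
 [ 75.3  17.9  29. ]]
```

The +y end caught the block, so the comb is about 4.4 mm too far +y and pitched 0.134 rad in the pads. I'll lift, tilt the tool to level the comb, and shift −y.

Call:
{"name": "step_arm", "arguments": {"commands": [0, 0, -2, 0, 0, 0, 0, -0.55, 0, -2, 0, -0.134, 0, 0, -0.55, 0, -2, 0, -0.134, 0, 0, -0.55, 0, -2, 0, -0.134, 0, 0, -0.55, 0, -2, 0, -0.134, 0, 0]}}

```text
clock: 7.0
eef_pos: [539.4, -160.6, 48.9]
tool_rot: [-3.14, 0.133, 1.437]
force: [-0.1, 0.0, -0.8]
width: 11.5
gripper_force: 64.1
```

```bash
cat > cc.py <<'E'
from h import *
s=ctrl.read_state(); print(s["clock"],s["tool_rot"],s["eef_pos"],s["force"])
im=ctrl.get_image("wrist"); P=cloud(im); z=P[...,2]
u=np.array([.132,.991]); n=np.array([.991,-.132]); c=np.array([540.7,-157.5])
a=(P[...,:2]-c)@u; b=(P[...,:2]-c)@n
m=(abs(b)<14)&(a>22)&(a<85)&(z>36)&(z<100)
q=np.c_[a[m],b[m],z[m]]
zt=np.percentile(q[:,2],70)
for lo in range(23,70,8):
    k=(q[:,0]>=lo)&(q[:,0]<lo+8)
    if k.sum()>3: print(lo,k.sum(),np.percentile(q[k,2],[50,90]).round(1),np.percentile(q[k,1],[5,95]).round(1))
t=q[abs(q[:,2]-zt)<3]; print("top z",zt,"end a",np.percentile(t[:,0],[99,100]),"fit",np.polyfit(t[:,0],t[:,2],1))
E
python3 cc.py
```

```text
7.0 [-3.13997065  0.13344393  1.43704308] [ 539.36347565 -160.62504136   48.91838169] [-0.08826493  0.03891824 -0.79633264]
23 407 [76.  76.9] [-5.  5.]
31 444 [76.  76.8] [-5.2  4.9]
39 496 [76. 77.] [-5.1  4.8]
47 528 [76. 77.] [-5.  5.]
55 922 [74.9 76.7] [-5.2  4.9]
top z 76.28779490686298 end a [62.13665994 62.99172252] fit [-4.21238543e-03  7.61182005e+01]
```

Level, with its end at 63 (target 64). I'll lower vertically about 30 mm.

Call:
{"name": "step_arm", "arguments": {"commands": [0.27, 0, 1.2, 0, 0, 0, 0, 0.4, 0, 2.2, 0, 0, 0, 0, 0.49, 0, 2.92, 0, 0, 0, 0, 0.49, 0, 2.92, 0, 0, 0, 0, 0.49, 0, 2.92, 0, 0, 0, 0]}}

```text
clock: 7.55
eef_pos: [540.0, -158.8, 19.6]
tool_rot: [-3.141, 0.134, 1.438]
force: [1.1, -0.1, -0.7]
width: 11.0
gripper_force: 64.1
```

```bash
python3 cc.py
```

```text
7.55 [-3.14088029  0.13375252  1.43793615] [ 540.00109341 -158.82314357   19.56328962] [ 1.14819459 -0.06612218 -0.65079399]
23 2599 [90.5 98.4] [-13.3  13.1]
31 437 [46.7 47.6] [-4.6  5.2]
39 475 [46.6 47.6] [-4.9  5.1]
47 522 [46.7 47.6] [-4.7  5.3]
55 581 [46.6 47.5] [-4.9  5.2]
63 232 [43.1 46.4] [-4.8  5.1]
top z 89.11185896192079 end a [26.63988749 26.97639035] fit [ 0.88169816 66.76427143]
```

In the slot, 1–2 mm above the plate. I'll lower the last bit, release and lift.

Call:
{"name": "step_arm", "arguments": {"commands": [0.02, 0, 0.15, 0, 0, 0, 0, 0.02, 0, 0.15, 0, 0, 0, 0, 0.02, 0, 0.15, 0, 0, 0, 0.35, 0.02, 0, 0.15, 0, 0, 0, 0.35, 0.02, 0, 0.15, 0, 0, 0, 0.35, -0.4, 0, -3, 0, 0, 0, 0.35, -1.07, 0, -8, 0, 0, 0, 0.35, -1.07, 0, -8, 0, 0, 0, 0.35]}}

```text
clock: 8.4
eef_pos: [544.1, -158.5, 106.0]
tool_rot: [3.132, 0.134, 1.437]
force: [1.0, 0.2, -0.5]
width: 29.6
gripper_force: 0.0
```

```bash
python3 cc.py; python3 - <<'E'
from h import *
g(480.9,165.4,90,1.612)
g(480.9,165.4,150,1.612)
E
```

```text
8.4 [3.13192783 0.13364828 1.43671201] [ 544.08364796 -158.50720823  105.97904951] [ 1.01693636  0.22293736 -0.52277685]
23 162 [43.4 44.6] [-3.6  6.6]
31 160 [43.7 44.6] [-3.5  6.6]
39 173 [43.5 44.7] [-3.3  6.6]
47 192 [43.5 44.6] [-3.2  7.2]
55 205 [43.6 44.5] [-3.7  7.2]
63 60 [42.  43.5] [-3.1  6.6]
top z 43.99357026386157 end a [64.32981523 65.12344168] fit [-9.49804456e-03  4.39626827e+01]
shift cm [ 31.22 -10.43  -2.89] turn [-0.005  0.134 -0.175]
shift cm [ 30.41 -10.39  -8.83] turn [-0.005  0.134 -0.175]
```

Comb stands in place (top level at 44, end at 64.5, 1.6 mm sideways). Next, the driver.

Call:
{"name": "step_arm", "arguments": {"commands": [31, -10.4, -3.9, 0, 0.134, -0.175, 0.5, 31, -10.4, -3.9, 0, 0.134, -0.175, 0.5, 31, -10.4, -3.9, 0, 0.134, -0.175, 0.5, 31, -10.4, -3.9, 0, 0.134, -0.175, 0.5, 31, -10.4, -3.9, 0, 0.134, -0.175, 0.5, 31, -10.4, -3.9, 0, 0.134, -0.175, 0.5, 31, -10.4, -3.9, 0, 0.134, -0.175, 0.5, 31, -10.4, -3.9, 0, 0.134, -0.175, 0.5, 31, -10.4, -3.9, 0, 0.134, -0.175, 0.5]}}

```text
clock: 9.35
eef_pos: [477.8, 164.6, 97.1]
tool_rot: [-3.128, -0.0, 1.614]
force: [0.4, -0.3, 0.5]
width: 42.5
gripper_force: 0.0
```

```bash
python3 - <<'E'
from h import *
s=ctrl.read_state(); print(s["clock"],s["tool_rot"],s["eef_pos"],s["qpos"].round(2))
im=ctrl.get_image("wrist"); save(im,"w4.png")
h=cv2.cvtColor(im["image"],cv2.COLOR_RGB2HSV).astype(int)
P=cloud(im)
m=(((h[...,0]<8)|(h[...,0]>172))&(h[...,1]>120)&(abs(P[...,0]-481)<40)&(abs(P[...,1]-165)<80))
v,u=np.nonzero(m); p=onplane(im,np.c_[u,v],11)[:,:2]
c,wh,a=cv2.minAreaRect(p.astype(np.float32)); print(c,wh,a,p.mean(0),"z",np.nanpercentile(P[m][:,2],[50,95]))
a=np.radians(a if wh[0]>wh[1] else a+90)%np.pi; U=np.array([np.cos(a),np.sin(a)])
L=max(wh); end=np.array(c)+U*L/2; gp=end-50*U; print("axis",a,"end",end,"grasp",gp)
# shaft tip: raised pixels beyond the handle
d=P[...,:2]-gp; al=d@U; ac=d@np.array([-U[1],U[0]]); k=(abs(ac)<6)&(P[...,2]>7)&(P[...,2]<25)&(al<60)&(al>-140); print("along",np.percentile(al[k],[0.5,99.5]))
g(gp[0],gp[1],4,a)
E
```

```text
9.35 [-3.12837889e+00 -1.32590010e-04  1.61410860e+00] [477.77181161 164.62714431  97.13753682] [ 0.09  0.74 -0.73  2.01  0.76  0.7  -1.09]
(481.52105712890625, 168.29302978515625) (19.877513885498047, 85.59657287597656) 3.4672534465789795 [480.80807191 172.85936189] z [18.73862083 21.33541717]
axis 1.631311315438821 end [478.93269977 211.01297511] grasp [481.9566028  161.10449877]
along [-112.26131129   49.83791697]
shift cm [-0.23  0.49  9.31] turn [-0.013  0.    -0.019]
```

View pics/w4.png

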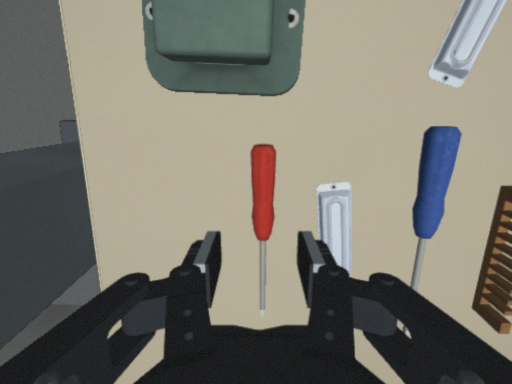

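Driver handle (263,190) is centred; cover b (335,225) is clear of the right pad. Descend and grip.

Call:
{"name": "step_arm", "arguments": {"commands": [-0.2, 0.4, 5, -0.013, 0, -0.01, 0.5, -0.2, 0.4, 8, -0.013, 0, -0.01, 0.5, -0.2, 0.4, 9.2, -0.013, 0, -0.01, 0.5, -0.2, 0.4, 9.2, -0.013, 0, -0.01, 0.5, -0.2, 0.4, 9.2, -0.013, 0, -0.01, 0, -0.2, 0.4, 9.2, -0.013, 0, -0.01, 0, -0.2, 0.4, 9.2, -0.013, 0, -0.01, 0, -0.2, 0.4, 9.2, -0.013, 0, -0.01, 0, -0.2, 0.4, 9.2, -0.013, 0, -0.01, 0]}}

```text
clock: 10.3
eef_pos: [482.6, 163.1, 7.3]
tool_rot: [3.138, -0.002, 1.622]
force: [-0.5, -0.2, 8.2]
width: 19.0
gripper_force: 60.0
```

```bash
python3 - <<'E'
from h import *
s=ctrl.read_state(); print(s["qpos"].round(2),s["tool_rot"],s["eef_pos"],s["width"],s["gripper_force"])
p=s["eef_pos"]
gp=np.array([481.7,161.5]); y=s["tool_rot"][2]; print("tool ahead of grasp pt along axis:",(p[:2]-gp)@[np.cos(y),np.sin(y)])
t=np.array([488,-116.1]); g(t[0],t[1],100,1.438)
E
```

```text
[-0.02  0.87 -0.55  2.05  0.97  0.5  -1.26] [ 3.13764225e+00 -1.83755404e-03  1.62193054e+00] [482.61594458 163.1329848    7.27510206] 18.998923374844697 60.0249445438385
tool ahead of grasp pt along axis: 1.5840346761221773
shift cm [-27.9   -0.85  -9.33] turn [ 0.004 -0.002  0.184]
```

Call:
{"name": "step_arm", "arguments": {"commands": [0, 0, -5, 0, 0, 0, 0, 0, 0, -9, 0, 0, 0, 0, -27.8, -0.85, -9, 0, 0, 0.184, 0, -27.8, -0.85, -9, 0, 0, 0.184, 0, -27.8, -0.85, -9, 0, 0, 0.184, 0, -27.8, -0.85, -9, 0, 0, 0.184, 0, -27.8, -0.85, -9, 0, 0, 0.184, 0, -27.8, -0.85, -9, 0, 0, 0.184, 0, -27.8, -0.85, -9, 0, 0, 0.184, 0, -27.8, -0.85, -9, 0, 0, 0.184, 0]}}

```text
clock: 11.3
eef_pos: [487.3, -115.8, 95.9]
tool_rot: [3.14, -0.002, 1.436]
force: [0.2, 0.6, -0.2]
width: 19.4
gripper_force: 59.1
```

```bash
cat > cd.py <<'E'
from h import *
s=ctrl.read_state(); print(s["clock"],s["tool_rot"],s["eef_pos"],s["force"],s["width"])
im=ctrl.get_image("wrist"); save(im,"w5.png"); P=cloud(im)
u=np.array([.132,.991]); n=np.array([.991,-.132]); c=np.array([488,-116.1])
zc=s["eef_pos"][2]
h=cv2.cvtColor(im["image"],cv2.COLOR_RGB2HSV).astype(int)
m=((h[...,0]<8)|(h[...,0]>172))&(h[...,1]>120)&(abs(P[...,0]-488)<40)&(abs(P[...,1]+100)<100)
q=P[m]; a=(q[:,:2]-c)@u; b=(q[:,:2]-c)@n
print("end a (50)",np.percentile(a,[99,100]))
for lo in range(10,55,8):
    k=(a>=lo)&(a<lo+8)
    if k.sum()>5: print(lo,k.sum(),"z",np.percentile(q[k,2],[50,95]).round(1),"b",np.percentile(b[k],[3,97]).round(1))
g(488,-116.1,zc,1.438)
E
python3 cd.py
```

```text
11.3 [ 3.13966799e+00 -2.07813061e-03  1.43626118e+00] [ 487.31287069 -115.82738404   95.88400157] [ 0.16505457  0.61056674 -0.22680735] 19.364019482442178
end a (50) [48.59868458 48.78218976]
10 485 z [107.4 109.6] b [-8.7  8.7]
18 553 z [107.5 110.2] b [-9.   9.1]
26 585 z [107.8 110.3] b [-9.3  9.4]
34 626 z [107.9 110.5] b [-9.2  9.4]
42 673 z [106.5 109.9] b [-8.7  8.7]
shift cm [-0.14  0.07  0.01] turn [ 0.002 -0.003  0.001]
```

View pics/w5.png

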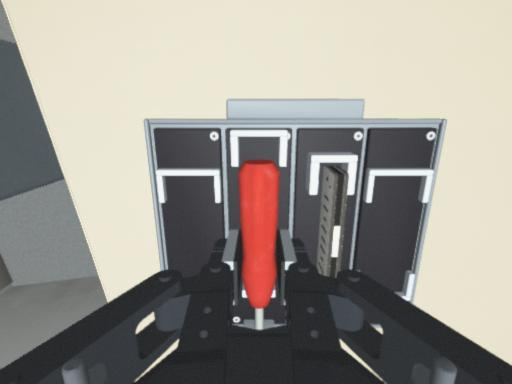

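Driver is level and centred over the cradle, handle end at 48.7 (target 50). I'll lower it.

Call:
{"name": "step_arm", "arguments": {"commands": [0.1, 0, 4, 0, 0, 0, 0, 0.1, 0, 6, 0, 0, 0, 0, 0.1, 0, 7.4, 0, 0, 0, 0, 0.1, 0, 7.4, 0, 0, 0, 0, 0.1, 0, 7.4, 0, 0, 0, 0]}}

```text
clock: 11.85
eef_pos: [487.9, -112.6, 22.0]
tool_rot: [3.14, -0.002, 1.441]
force: [-0.1, -0.1, -0.6]
width: 19.1
gripper_force: 59.2
```

```bash
python3 cd.py
```

```text
11.85 [ 3.14015484e+00 -2.40979368e-03  1.44092807e+00] [ 487.92284917 -112.56133108   21.96713962] [-0.11649217 -0.12839443 -0.61984504] 19.05519606555526
end a (50) [51.94847062 52.21588609]
10 479 z [33.2 35.3] b [-8.6  9. ]
18 527 z [33.6 36. ] b [-8.9  9.2]
26 567 z [33.8 36.3] b [-8.8  9.6]
34 613 z [33.9 36.6] b [-9.2  9.4]
42 680 z [33.8 36.3] b [-9.1  9.3]
50 271 z [30.1 33.8] b [-7.1  7.3]
shift cm [-0.31  0.02  0.03] turn [ 0.002 -0.002  0.002]
```

Call:
{"name": "step_arm", "arguments": {"commands": [-0.2, 0, 0.15, 0, 0, 0, 0, -0.2, 0, 0.33, 0, 0, 0, 0, -0.2, 0, 0.33, 0, 0, 0, 0, -0.2, 0, 0.33, 0, 0, 0, 0.42, -0.2, 0, 0.33, 0, 0, 0, 0.42, -0.2, 0, 0.33, 0, 0, 0, 0.42, -0.2, 0, -3, 0, 0, 0, 0.42, -0.2, 0, -8, 0, 0, 0, 0.42, -0.2, 0, -8, 0, 0, 0, 0.42]}}

```text
clock: 12.8
eef_pos: [490.6, -115.9, 106.1]
tool_rot: [3.132, -0.002, 1.438]
force: [0.9, 0.1, 0.1]
width: 36.0
gripper_force: 0.0
```

```bash
python3 cd.py; python3 - <<'E'
from h import *
g(550,130,110,1.717)
E
```

```text
12.8 [ 3.13165290e+00 -2.16896436e-03  1.43834810e+00] [ 490.63087099 -115.90871641  106.14682637] [0.89256329 0.12889994 0.05124425] 35.96630946894827
end a (50) [47.84477731 48.09283201]
10 210 z [29.9 32.1] b [-8.8  8.6]
18 226 z [30.  32.5] b [-9.5  9.4]
26 239 z [30.2 33. ] b [-9.3  9.3]
34 251 z [30.4 32.8] b [-9.2  9.3]
42 217 z [28.9 32.4] b [-9.1  8.9]
shift cm [ 0.02 -0.12 -0.21] turn [ 0.007 -0.002 -0.   ]
shift cm [25.24  2.76 -0.54] turn [ 0.007 -0.001 -0.279]
```

Driver is down (top 33, end about 48.5). Now to cover b.

Call:
{"name": "step_arm", "arguments": {"commands": [25.2, 2.8, -0.5, 0.007, 0, -0.279, 0.55, 25.2, 2.8, -0.5, 0.007, 0, -0.279, 0.55, 25.2, 2.8, -0.5, 0.007, 0, -0.279, 0.55, 25.2, 2.8, -0.5, 0.007, 0, -0.279, 0.55, 25.2, 2.8, -0.5, 0.007, 0, -0.279, 0.55, 25.2, 2.8, -0.5, 0.007, 0, -0.279, 0.55, 25.2, 2.8, -0.5, 0.007, 0, -0.279, 0.55, 25.2, 2.8, -0.5, 0.007, 0, -0.279, 0.55]}}

```text
clock: 13.65
eef_pos: [547.3, 127.8, 105.8]
tool_rot: [-3.134, -0.0, 1.716]
force: [0.7, 0.0, -0.7]
width: 47.0
gripper_force: 0.0
```

```bash
cat > cv.py <<'E'
from h import *
import sys
# cover near (x,y): silhouette mask, rays on mid-height; heights from cloud
x,y=float(sys.argv[1]),float(sys.argv[2]); z0=float(sys.argv[3]) if len(sys.argv)>3 else 0
s=ctrl.read_state(); print(s["clock"],s["tool_rot"],s["eef_pos"].round(1),s["width"],s["qpos"].round(2))
im=ctrl.get_image("wrist"); save(im,"cv.png"); P=cloud(im)
h=cv2.cvtColor(im["image"],cv2.COLOR_RGB2HSV).astype(int)
m=((h[...,1]<60)&(h[...,2]>90)&(np.hypot(P[...,0]-x,P[...,1]-y)<75)&(P[...,2]<z0+20)).astype(np.uint8)
m=cv2.morphologyEx(m,cv2.MORPH_OPEN,np.ones((3,3),np.uint8))
n,l,st,c=cv2.connectedComponentsWithStats(m); i=1+st[1:,4].argmax(); k=l==i
v,u=np.nonzero(k); p=onplane(im,np.c_[u,v],z0+3)[:,:2]
c,wh,a=cv2.minAreaRect(p.astype(np.float32)); a=np.radians(a if wh[0]>wh[1] else a+90)%np.pi
print("px",u.min(),u.max(),v.min(),v.max(),"c",np.round(c,1),"wh",np.round(wh,1),"axis",round(a,3),"z",np.nanpercentile(P[k][:,2],[5,50,95,99]).round(1))
g(c[0],c[1],z0+2,a)
E
python3 cv.py 550 130
```

```text
13.65 [-3.13365033e+00 -7.33566757e-05  1.71628182e+00] [547.3 127.8 105.8] 46.95150722932027 [ 0.2   0.8  -0.78  1.86  0.76  0.82 -0.83]
px 182 346 106 261 c [549.6 131.7] wh [147.3 146.5] axis 0.859 z [-1.5 -0.3  7.7  9.7]
shift cm [ 0.41  0.34 10.39] turn [-0.007  0.003  0.856]
```

View pics/cv.png

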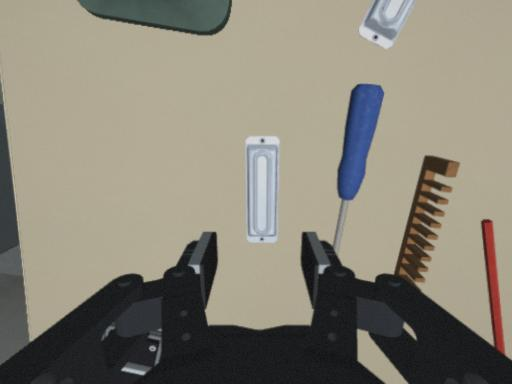

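Cover b is at (263,190), between the pads; the mask had leaked onto the table. I'll use a bluish-grey mask (R−B small) instead.

```bash
sed -i 's/(h\[...,1\]<60)&(h\[...,2\]>90)/(im["image"][...,0].astype(int)-im["image"][...,2]<12)\&(h[...,2]>100)/' cv.py; python3 cv.py 550 130
```

```text
13.7 [-3.13397073e+00 -1.09599640e-04  1.71517337e+00] [547.5 127.2 106. ] 46.88637417564053 [ 0.2   0.8  -0.78  1.86  0.76  0.82 -0.83]
px 245 279 136 241 c [550.1 129.2] wh [ 30.7 100.7] axis 1.715 z [-0.3  6.6  9.1  9.8]
shift cm [ 0.16  0.34 10.42] turn [-0.007 -0.    -0.   ]
```

Call:
{"name": "step_arm", "arguments": {"commands": [0.16, 0.34, 5, -0.007, 0, 0, 0.55, 0.16, 0.34, 8.5, -0.007, 0, 0, 0.55, 0.16, 0.34, 10, -0.007, 0, 0, 0.55, 0.16, 0.34, 10.2, -0.007, 0, 0, 0.55, 0.16, 0.34, 10.2, -0.007, 0, 0, 0.55]}}

```text
clock: 14.25
eef_pos: [551.2, 131.8, 5.6]
tool_rot: [3.139, -0.003, 1.716]
force: [0.1, 0.1, 0.5]
width: 47.0
gripper_force: 0.0
```

Call:
{"name": "step_arm", "arguments": {"commands": [-0.2, -0.1, 0.4, 0, 0, 0, 0.55, -0.2, -0.1, 0.4, 0, 0, 0, 0.55, -0.2, -0.1, 0.4, 0, 0, 0, 0, -0.2, -0.1, 0.4, 0, 0, 0, 0, -0.2, -0.1, 0.4, 0, 0, 0, 0, -0.2, -0.1, 0.4, 0, 0, 0, 0]}}

```text
clock: 14.85
eef_pos: [550.5, 129.9, 2.1]
tool_rot: [3.139, -0.002, 1.717]
force: [-1.3, -1.3, 6.9]
width: 24.6
gripper_force: 53.1
```

```bash
python3 - <<'E'
from h import *
g(598.5,-165,90,1.438)
E
```

```text
shift cm [-29.86   0.47  -8.84] turn [ 0.003 -0.002  0.279]
```

Gripped at 24.6 mm, apparently on the body above the flange. Lift and carry to the far pocket.

Call:
{"name": "step_arm", "arguments": {"commands": [0, 0, -4, 0, 0, 0, 0, 0, 0, -8.8, 0, 0, 0, 0, -29.8, 0.5, -9, 0, 0, 0.279, 0, -29.8, 0.5, -9, 0, 0, 0.279, 0, -29.8, 0.5, -9, 0, 0, 0.279, 0, -29.8, 0.5, -9, 0, 0, 0.279, 0, -29.8, 0.5, -9, 0, 0, 0.279, 0, -29.8, 0.5, -9, 0, 0, 0.279, 0, -29.8, 0.5, -9, 0, 0, 0.279, 0, -29.8, 0.5, -9, 0, 0, 0.279, 0]}}

```text
clock: 15.85
eef_pos: [598.1, -166.1, 90.3]
tool_rot: [3.141, -0.003, 1.435]
force: [0.4, 0.8, -0.6]
width: 24.8
gripper_force: 52.1
```

```bash
cat > cp.py <<'E'
from h import *
import sys
c=np.array([float(sys.argv[1]),float(sys.argv[2])])
s=ctrl.read_state(); print(s["clock"],s["tool_rot"],s["eef_pos"].round(1),s["force"].round(1),s["width"],s["gripper_force"])
im=ctrl.get_image("wrist"); save(im,"cp.png"); P=cloud(im); z=P[...,2]
u=np.array([.132,.991]); n=np.array([.991,-.132])
a=(P[...,:2]-c)@u; b=(P[...,:2]-c)@n; zc=s["eef_pos"][2] if s["width"]<28 and len(sys.argv)<4 else 11
m=(abs(b)<26)&(a>14)&(a<75)&(z>zc-9)&(z<zc+20)&(im["image"].max(2)>100); q=np.c_[a[m],b[m],z[m]]
for lo in range(14,70,7):
    k=(q[:,0]>=lo)&(q[:,0]<lo+7)
    if k.sum()>5: print(lo,k.sum(),"z",np.percentile(q[k,2],[5,50,95]).round(1),"b",np.percentile(q[k,1],[2,98]).round(1))
print("end a (51.5)",np.percentile(q[:,0],99) if len(q) else None); g(c[0],c[1],s["eef_pos"][2],1.438)
E
python3 cp.py 598.5 -165
```

```text
15.85 [ 3.14051862e+00 -2.70604254e-03  1.43459569e+00] [ 598.1 -166.1   90.3] [ 0.4  0.8 -0.6] 24.832246316505962 52.064428597223014
14 655 z [88.5 94.9 96.9] b [-13.7  15.2]
21 700 z [88.2 94.8 97.1] b [-13.9  15.2]
28 715 z [88.1 95.  97.2] b [-13.8  15.1]
35 891 z [87.8 92.2 96. ] b [-13.5  15.4]
42 705 z [86.8 87.8 88.9] b [-13.3  14.8]
end a (51.5) 48.69845379968653
shift cm [-0.11  0.04  0.02] turn [ 0.001 -0.004  0.   ]
```

View pics/cp.png

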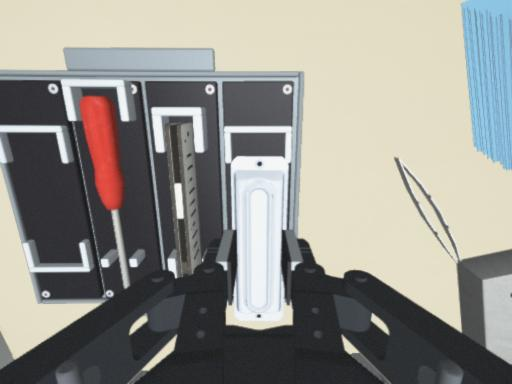

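Cover (258,240) is aligned with the pocket bars (258,130), end at 48.7 (want 51.5). I'll lower most of the way and check.

Call:
{"name": "step_arm", "arguments": {"commands": [0, 0, 4, 0, 0, 0, 0, 0, 0, 6, 0, 0, 0, 0, 0, 0, 6.6, 0, 0, 0, 0, 0, 0, 6.6, 0, 0, 0, 0, 0, 0, 6.6, 0, 0, 0, 0]}}

```text
clock: 16.4
eef_pos: [599.5, -163.0, 25.5]
tool_rot: [3.139, -0.003, 1.44]
force: [-0.2, -0.7, -0.7]
width: 24.7
gripper_force: 52.1
```

```bash
python3 cp.py 598.5 -165
```

```text
16.4 [ 3.13880968 -0.00323048  1.43988532] [ 599.5 -163.    25.5] [-0.2 -0.7 -0.7] 24.74437200754213 52.06670213956386
14 645 z [23.6 30.3 32.2] b [-12.9  15.8]
21 689 z [23.6 30.2 32.2] b [-13.1  16.1]
28 752 z [17.8 30.  32.3] b [-22.6  23. ]
35 979 z [17.1 29.6 32. ] b [-24.9  24.4]
42 1038 z [17.  23.4 27.9] b [-24.7  24.8]
49 510 z [16.8 22.4 24. ] b [-25.2  25. ]
56 795 z [16.6 17.5 18.6] b [-24.7  24.3]
end a (51.5) 60.737748275348316
shift cm [-0.17 -0.09  0.02] turn [ 0.003 -0.003  0.001]
```

Call:
{"name": "step_arm", "arguments": {"commands": [-0.1, -0.12, 0.7, 0, 0, 0, 0, -0.1, -0.12, 1.12, 0, 0, 0, 0, -0.1, -0.12, 1.12, 0, 0, 0, 0, -0.1, -0.12, 1.12, 0, 0, 0, 0.42, -0.1, -0.12, 1.12, 0, 0, 0, 0.42, -0.1, -0.12, 1.12, 0, 0, 0, 0.42, -0.1, -0.12, -3, 0, 0, 0, 0.42, -0.1, -0.12, -7.5, 0, 0, 0, 0.42, -0.1, -0.12, -8.5, 0, 0, 0, 0.42]}}

```text
clock: 17.35
eef_pos: [600.1, -164.8, 113.9]
tool_rot: [3.133, -0.003, 1.438]
force: [0.7, 0.2, 0.8]
width: 35.7
gripper_force: 0.0
```

```bash
python3 cp.py 598.5 -165 | head -5; python3 cv.py 598.5 -165 11 | sed -n 2p; python3 - <<'E'
from h import *
g(634,314,130,1.269)
E
```

```text
17.35 [ 3.13296267 -0.00315583  1.43846865] [ 600.1 -164.8  113.9] [0.7 0.2 0.8] 35.733155518380514 0.0
14 281 z [10.8 17.9 20.1] b [-16.4  15.3]
21 283 z [10.5 18.  20.1] b [-16.2  15.3]
28 326 z [10.6 17.9 20.4] b [-23.5  23.5]
35 435 z [10.6 16.4 19.1] b [-25.   24.3]
px 237 274 138 246 c [ 598.1 -165.4] wh [102.9  32.3] axis 1.43 z [10.4 17.5 20.  20.8]
shift cm [48.   -2.81 -1.78] turn [ 0.005 -0.003  0.169]
```

Cover b is in its pocket at (598.1,−165.4), top 20. Now to cover a.

Call:
{"name": "step_arm", "arguments": {"commands": [48, -2.8, -1.8, 0, 0, 0.169, 0.55, 48, -2.8, -1.8, 0, 0, 0.169, 0.55, 48, -2.8, -1.8, 0, 0, 0.169, 0.55, 48, -2.8, -1.8, 0, 0, 0.169, 0.55, 48, -2.8, -1.8, 0, 0, 0.169, 0.55, 48, -2.8, -1.8, 0, 0, 0.169, 0.55, 48, -2.8, -1.8, 0, 0, 0.169, 0.55, 48, -2.8, -1.8, 0, 0, 0.169, 0.55, 48, -2.8, -1.8, 0, 0, 0.169, 0.55, 48, -2.8, -1.8, 0, 0, 0.169, 0.55]}}

```text
clock: 18.45
eef_pos: [630.5, 318.8, 126.5]
tool_rot: [-3.139, -0.003, 1.273]
force: [0.4, -0.1, 1.2]
width: 46.7
gripper_force: 0.0
```

Call:
{"name": "step_arm", "arguments": {"commands": [0, 0, 0, 0, 0, 0, 0.55, 0, 0, 0, 0, 0, 0, 0.55]}}

```text
clock: 18.65
eef_pos: [631.4, 314.0, 126.2]
tool_rot: [-3.14, 0.0, 1.271]
force: [-0.5, -1.2, -0.4]
width: 46.8
gripper_force: 0.0
```

```bash
python3 cv.py 634 314
```

```text
18.65 [-3.14037901e+00  4.30506434e-04  1.27110233e+00] [631.4 314.  126.2] 46.826694699972535 [-0.16  0.9  -0.67  1.42  0.61  1.03 -1.26]
px 243 275 134 233 c [633.3 315. ] wh [102.   30.5] axis 1.288 z [-0.4  6.6  9.1  9.9]
shift cm [ 0.31  0.03 12.43] turn [-0.001  0.001 -0.019]
```

Call:
{"name": "step_arm", "arguments": {"commands": [0.2, 0.05, 5, 0, 0, -0.015, 0.55, 0.2, 0.05, 10, 0, 0, -0.015, 0.55, 0.2, 0.05, 11.8, 0, 0, -0.015, 0.55, 0.2, 0.05, 12, 0, 0, -0.015, 0.55, 0.2, 0.05, 12, 0, 0, -0.015, 0.55]}}

```text
clock: 19.2
eef_pos: [634.8, 315.9, 9.5]
tool_rot: [3.14, -0.004, 1.283]
force: [-0.5, 0.6, 0.3]
width: 46.7
gripper_force: 0.0
```

```bash
python3 - <<'E'
from h import *
g(633.3,315,2,1.285)
E
```

```text
shift cm [-0.13 -0.12  0.75] turn [ 0.001 -0.004 -0.002]
```

Call:
{"name": "step_arm", "arguments": {"commands": [-0.13, -0.12, 0.7, 0, 0, 0, 0.55, -0.13, -0.12, 0.75, 0, 0, 0, 0.55, -0.13, -0.12, 0.75, 0, 0, 0, 0.55, -0.13, -0.12, 0.75, 0, 0, 0, 0, -0.13, -0.12, 0.75, 0, 0, 0, 0, -0.13, -0.12, 0.75, 0, 0, 0, 0, -0.13, -0.12, 0.75, 0, 0, 0, 0]}}

```text
clock: 19.9
eef_pos: [632.9, 315.7, 2.1]
tool_rot: [3.14, -0.004, 1.284]
force: [-1.0, -1.5, 6.2]
width: 25.1
gripper_force: 53.2
```

```bash
python3 - <<'E'
from h import *
s=ctrl.read_state(); print(s["force"],s["qpos"].round(2))
g(633,315,110,1.285); g(580,0,110,1.38); g(426.2,-142,110,1.438)
E
```

```text
[-1.02384253 -1.51180618  6.17732326] [-0.19  1.05 -0.59  1.47  0.71  0.84 -1.32]
shift cm [ -0.02   0.04 -10.79] turn [ 0.002 -0.004 -0.001]
shift cm [-31.74   3.86 -10.89] turn [ 0.002 -0.003 -0.096]
shift cm [-49.7   -6.87 -10.98] turn [ 0.002 -0.003 -0.154]
```

Gripped at 25.1 mm. Lift and carry to the near pocket.

Call:
{"name": "step_arm", "arguments": {"commands": [0, 0, -5, 0, 0, 0, 0, 0, 0, -10.8, 0, 0, 0, 0, 0, 0, -10.8, 0, 0, 0, 0, -49.7, -6.9, -11, 0, 0, -0.154, 0, -49.7, -6.9, -11, 0, 0, -0.154, 0, -49.7, -6.9, -11, 0, 0, -0.154, 0, -49.7, -6.9, -11, 0, 0, -0.154, 0, -49.7, -6.9, -11, 0, 0, -0.154, 0, -49.7, -6.9, -11, 0, 0, -0.154, 0, -49.7, -6.9, -11, 0, 0, -0.154, 0]}}

```text
clock: 20.9
eef_pos: [487.1, -5.6, 109.4]
tool_rot: [3.14, -0.003, 1.439]
force: [1.6, 0.1, -1.2]
width: 24.6
gripper_force: 52.1
```

```bash
python3 - <<'E'
from h import *
g(426.2,-142,110,1.438)
E
```

```text
shift cm [-14.33  -4.24  -0.1 ] turn [ 0.001 -0.003  0.001]
```

Call:
{"name": "step_arm", "arguments": {"commands": [-12.5, -3.6, 0, 0, 0, 0, 0, -12.5, -3.6, 0, 0, 0, 0, 0, -12.5, -3.6, 0, 0, 0, 0, 0, -12.5, -3.6, 0, 0, 0, 0, 0, -12.5, -3.6, 0, 0, 0, 0, 0]}}

```text
clock: 21.4
eef_pos: [436.0, -123.5, 109.1]
tool_rot: [3.14, -0.003, 1.436]
force: [-0.1, 1.1, -0.1]
width: 24.5
gripper_force: 52.1
```

```bash
python3 cp.py 426.2 -142
```

```text
21.4 [ 3.13995670e+00 -3.11883532e-03  1.43626527e+00] [ 436.  -123.5  109.1] [-0.1  1.1 -0.1] 24.465867962299654 52.12691192748025
14 512 z [112.9 114.3 116.4] b [-3.4 20.3]
21 532 z [113.  114.3 116.4] b [-3.8 20.2]
28 868 z [107.6 114.3 126. ] b [-10.   25.3]
35 660 z [107.3 113.9 115.9] b [-6.6 22.3]
42 692 z [107.2 113.8 116. ] b [-6.5 22.5]
49 714 z [107.2 113.9 116.2] b [-6.4 22.5]
56 894 z [106.8 111.  114.8] b [-6.6 22.3]
63 688 z [105.8 106.8 108. ] b [-6.4 22. ]
end a (51.5) 69.14650629670439
shift cm [-2.08 -0.77  0.  ] turn [ 0.002 -0.004  0.   ]
```

Call:
{"name": "step_arm", "arguments": {"commands": [-1.9, -0.8, 0, 0, 0, 0, 0, -1.9, -0.8, 3, 0, 0, 0, 0, -1.9, -0.8, 7, 0, 0, 0, 0, -1.9, -0.8, 7.5, 0, 0, 0, 0, -1.9, -0.8, 7.5, 0, 0, 0, 0, -1.9, -0.8, 7.5, 0, 0, 0, 0]}}

```text
clock: 22.05
eef_pos: [426.8, -139.5, 35.0]
tool_rot: [3.139, -0.003, 1.44]
force: [0.5, 0.6, 0.7]
width: 25.0
gripper_force: 52.1
```

```bash
python3 cp.py 426.2 -142; python3 -c "
from h import *
print(ctrl.read_state()['qpos'].round(2))"
```

```text
22.05 [ 3.13886102e+00 -3.10196733e-03  1.44037258e+00] [ 426.8 -139.5   35. ] [0.5 0.6 0.7] 24.98866251648957 52.14864296838641
14 688 z [33.4 40.  42.5] b [-13.8  17.1]
21 678 z [33.2 39.9 41.8] b [-13.6  15.2]
28 707 z [33.1 39.8 41.9] b [-13.6  15.4]
35 762 z [33.  39.8 42. ] b [-13.8  15.3]
42 862 z [32.1 33.6 38.5] b [-13.7  15.1]
49 351 z [31.7 32.8 33.9] b [-12.5  13.8]
end a (51.5) 52.331950318532144
shift cm [-0.21 -0.04  0.02] turn [ 0.003 -0.003  0.002]
[ 0.62  0.77 -0.53  2.2   1.01  0.43 -0.88]
```

View pics/cp.png

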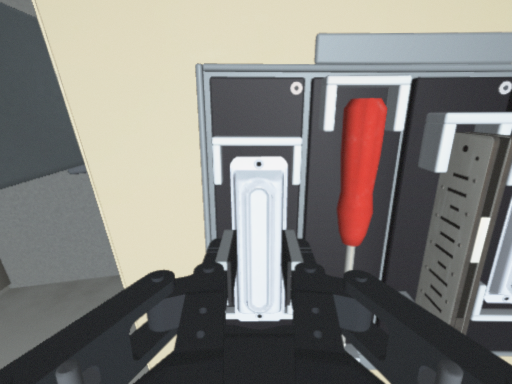

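Cover (258,240) is centred under the pocket bar (257,143). Lower, release and lift.

Call:
{"name": "step_arm", "arguments": {"commands": [-0.1, -0.05, 1.2, 0, 0, 0, 0, -0.1, -0.05, 1.9, 0, 0, 0, 0, -0.1, -0.05, 2.1, 0, 0, 0, 0, -0.1, -0.05, 2.1, 0, 0, 0, 0, -0.1, -0.05, 2.1, 0, 0, 0, 0]}}

```text
clock: 22.6
eef_pos: [425.3, -141.5, 13.4]
tool_rot: [3.14, -0.003, 1.438]
force: [-0.3, -0.8, -0.3]
width: 24.8
gripper_force: 52.2
```

Call:
{"name": "step_arm", "arguments": {"commands": [0, 0, 0, 0, 0, 0, 0.42, 0, 0, 0, 0, 0, 0, 0.42, 0, 0, 0, 0, 0, 0, 0.42, 0, 0, -4, 0, 0, 0, 0.42, 0, 0, -9, 0, 0, 0, 0.42, 0, 0, -14, 0, 0, 0, 0.42, 0, 0, -19, 0, 0, 0, 0.42, 0, 0, -20, 0, 0, 0, 0.42]}}

```text
clock: 23.4
eef_pos: [427.4, -142.0, 217.6]
tool_rot: [3.132, -0.001, 1.438]
force: [0.3, -0.5, 0.1]
width: 35.9
gripper_force: 0.0
```

```bash
python3 cv.py 426.2 -142 11; python3 cv.py 598.5 -165 11|sed -n 2p; python3 cc.py | tail -8; python3 cd.py; python3 - <<'E'
from h import *
im=ctrl.get_image("top"); a=cv2.imread("pics/w5.png"); b=cv2.cvtColor(im["image"],cv2.COLOR_RGB2BGR)[130:290,120:400]
cv2.imwrite("pics/fin.png",np.hstack([a[:,60:],cv2.resize(b,(336,192)).repeat(1,0) if 0 else cv2.copyMakeBorder(cv2.resize(b,(336,192)),0,192,0,0,cv2.BORDER_CONSTANT)]))
E
```

```text
23.4 [ 3.13249068e+00 -1.18768466e-03  1.43808442e+00] [ 427.4 -142.   217.6] 35.94111526959351 [ 0.91  0.5  -0.93  2.06  0.54  0.84 -0.46]
px 242 269 129 209 c [ 426.  -141.5] wh [103.6  33.2] axis 1.435 z [10.3 17.4 20.1 21. ]
shift cm [ 0.07 -0.26 20.37] turn [ 0.008 -0.001  0.002]
px 367 426 115 218 c [ 600.5 -164. ] wh [132.3  57.9] axis 1.436 z [ 7.5 16.5 19.6 20.5]
23.5 [ 3.13697873e+00 -1.01544795e-03  1.43715322e+00] [ 425.55123782 -142.61263648  214.52322525] [0.6255903  0.29248354 0.10767856]
23 85 [42.9 44.5] [-3.6  6.7]
31 88 [43.1 44.4] [-3.6  6.8]
39 92 [43.2 44.5] [-3.6  6.5]
47 87 [43.2 44.4] [-3.6  6.9]
55 96 [43.2 44.3] [-3.6  6.7]
63 21 [42.4 43.9] [-3.4  6.4]
top z 43.60478777975103 end a [64.65661312 64.93254225] fit [1.71427379e-05 4.32399800e+01]
23.55 [ 3.14029499e+00 -1.50416965e-03  1.43731530e+00] [ 424.33186601 -142.58687741  212.96936094] [ 0.3319658  -0.54445227 -0.68458698] 35.81382193991904
end a (50) [47.47536998 48.1009082 ]
10 114 z [29.8 32.3] b [-9.2 11. ]
18 122 z [29.9 32.3] b [-9.6  9.3]
26 126 z [29.9 32.3] b [-9.8 10.4]
34 146 z [30.1 32.9] b [-10.2   9.4]
42 96 z [29.7 32.5] b [-9.6  8.3]
shift cm [ 3.46  6.03 -0.09] turn [-0.001 -0.002 -0.   ]
```

View pics/fin.png

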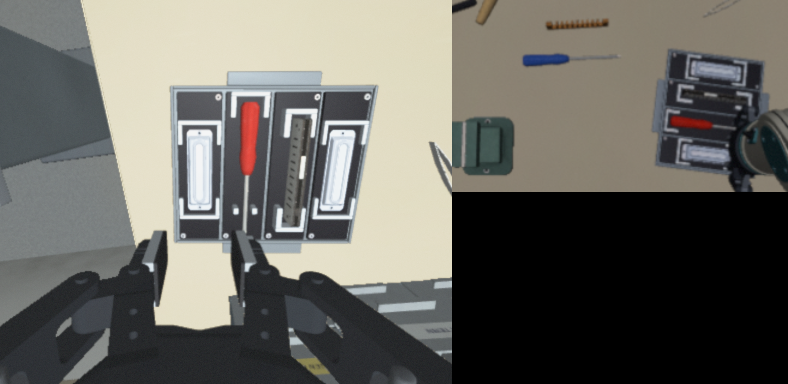

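All four parts are down in their inserts: covers at (199,170) and (338,170), driver at (247,160) and comb at (297,170). The look-alikes haven't moved and the gripper is clear, so I'm handing in.

```bash
python3 -c "
from cell import ctrl
print(ctrl.finish_job())"
```

```text
the job is handed in; nothing more can be done
None
```

The kit tray is made up and the job is handed in (no verdict was returned): the comb, both covers and the short driver all measured down on their inserts, a few millimetres at most from the target points, with the look-alikes left where they were.

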